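# Turn the work tray so it stacks above the casts

## Task

Put the loose grey tray on top of the tray fixed on the tilted stand, turned half round from the way the lower one faces so that its floor sits fully home on all the lower tray's lugs and stays clear of the casts instead of nesting down onto them. Set it down without banging and let go; then check that it does not rock by pressing down lightly on its rim, first at the corner that is nearest the robot and to the robot's left, then at the diagonally opposite corner. Leave the bottle, jar and torch where they stand.

Things in the scene. Friction and masses are not known exactly. Their poses are not given: they have to be found in the camera images.
- tray: Loose grey stack-nest tray, 0.14 to 0.23 kg, upright on the desk, facing within 25 deg the way the lower one faces. Origin: centre of underside; z up, y along its length, x across. Floor 114 x 174 mm, 60 mm tall, 3 mm walls flaring out 9 mm a side. Rim band 10 mm thick, 12 mm tall, centre line at x = +-68, y = +-98 mm. Inside and outside the rim is free space for fingers.
- grip_plus (a point): Finger grip in the middle of the loose tray's +x long side (tray frame x 68, y 0, z 51 mm; axes as the tray): here the rim band is a block 10 mm thick, 44 mm long, from 41 to 60 mm above the underside. Pinch it with the fingers along the tray's z, closing along its x; the free side may then sag a few degrees.
- grip_minus (a point): The same finger grip on the loose tray's -x long side (tray frame x -68, y 0, z 51 mm; axes as the tray).
- lug_long (a point): Top of one of the loose tray's 4 lugs (ledges inside the mouth, 14 mm wide, tops 50 mm above the underside): two on the +x long wall at y = +60 (this one) and -60 mm, one on each short wall at x = -40 mm. Under each, the wall has an outside pocket 22 mm wide, 13 mm deep, open below. Facing the same way they nest; turned 180 deg about z the upper floor rests on the lower lugs.
- press_near (a point): Point on top of the loose tray's rim (tray frame x 45, y -98, z 60 mm; axes as the tray). Once stacked the right way round it is by the corner nearest the robot on the robot's left, above a lug: press here or up to 20 mm from here, square to the rim.
- press_far (a point): Point on top of the loose tray's rim (tray frame x -68, y 60, z 60 mm; axes as the tray). Once stacked it is by the diagonally other corner, far from the robot on its right, above a lug. More than 6 N at the very tip of a corner, beyond the lugs, may tip the tray; 2 to 6 N is enough.
- deck: Aluminium deck, 185 x 240 x 8 mm, with the lower tray fixed on it, on a stiff friction hinge along its low edge nearest the robot. Origin on the hinge line; x up the slope away from the robot, y along the hinge to the left, z square out of the deck. Slope (22 to 33 deg) and yaw (up to 12 deg) differ from run to run and show in this orientation. Three casts 34 mm tall stand in the lower tray.
- seat (a point): Centre of the lower tray's underside (deck frame x 95, z 4 mm); axes as the deck and as the lower tray, a twin of the loose one, long-wall lugs uphill. When stacked, the loose tray's origin lies 50 mm out along this z, its z along this z, its x and y pointing against these. Play about 4 mm each way at the lugs, 6 mm at the rim. If let go before its low edge is in the mouth it slides downhill.
- bottle: White spray-cleaner bottle, 56 mm diameter, 170 mm tall, loose bystander; origin at centre of underside.
- jar: Small clear jar with white lid, 44 mm diameter, 35 mm tall, loose bystander; origin at centre of underside.
- torch: Metal torch lying on the desk, 150 mm long, head 34 mm diameter, loose bystander; origin under its middle, x along it.

How it is judged:
By the outcome, as a careful person would: the job done as asked, in the order asked, and still so for the second after the job is handed in, with the robot touching nothing.
It also fails if it takes over 59 s, if anything falls off the work surface, if the arm or the gripper's body presses on something with over 40 N, if the wrist force passes 120 N, or if a joint passes its speed limit or range.

## Robot

A 6-joint arm with a two-finger parallel gripper is mounted at the origin on the work surface. World frame = base frame: x ahead of the robot, y to its left, z up, the work surface at z = 0. Lengths are in m, angles in rad, forces in N, time in s.
With the tool pointing down it reaches from about 0.35 to 0.975 m from the base axis. Payload 4.9 kg.
Tool frame: the origin (TCP) lies at the very end of the fingers, on their centre line; the grasp point (between the pads) lies 19 mm behind it; z points along the fingers, y is the line along which they close (so a half turn about z gives the same grasp; the last joint's range is limited). The gripper opens to 85 mm and grips with 20 to 120 N. Pads are 22 mm wide; open, the fingers measure 114 mm over their backs; the gripper's body (76 mm by 85 mm) begins 54 mm behind the grasp point. The pads swing forward as they close: fully open they stand 13 mm farther back than shut.
Start: joints at [-0.119, 0.053, 1.613, -0, 1.476, -0.119], TCP at [0.625, 0, 0.231] pointing down, gripper open.
Joint ranges: [-3.01, 3.01], [-1.01, 2.22], [0.06, 2.58], [-1.02, 4.17], [0.09, 2.62], [-3.14, 3.14]. Speed limits (rad/s): [2.57, 2.57, 3.14, 3.14, 3.14, 3.14].

## Interface

Orientations are given as a unit quaternion [w, x, y, z].
In Python, from plant import manip gives the robot as it stands.
- The arm moves only by the tool play_rows, never from a script. Its argument "series" is a list that holds one entry, the list of rows, each a list of 7 numbers: the shift along the world's x, y, z in m, then the turn, a rotation vector about the world's x, y, z in degrees, then the opening, from 0 (shut) to 1 (fully open). In form: [[[dx, dy, dz, rx, ry, rz, grip], ...]]. A call has 1 to 10 rows; each row shifts and turns the commanded pose from where the row before left it; what a row does not reach is not made up. A row lasts 1/10 s, in which the tool goes at most 50 mm and 8.59 degrees, less where a joint would pass 70% of its speed; a pose out of reach is approached as far as the arm can. A call with a gripper value outside its range is refused whole. The fingers move at their own pace and stop on an object; the grip force is fixed at half the most. Time passes only in rows, so rows that do not move let the fingers close. It gives the time, the measured TCP pose, the force, the opening and the grip force at its end, in the units of the state.
- manip.state(): the state, without advancing time (a new reading comes with each control period).
- manip.grab_frame(name): name is "scene" or "side" or "wrist"; returns a dict with "frame" (420x560x3 uint8, blue, green, red), "mtx" (3x3 intrinsics, pixels), "R" (3x3) and "t" (3): a world point X has camera coordinates R X + t. Camera axes: x right, y down, z forward; pixel columns grow to the right and rows downward; lengths in m; the calibration is good to about 2 mm. A picture is of the moment at which its call begins. There is no depth.
- manip.job_done(): hands the job in; it is judged then, once.
The state is a dict: "time": time; "joint_pos": joint angles; "joint_vel": joint speeds; "joint_efforts": joint torques, N m; "tool_pos": TCP position; "tool_rot": TCP orientation; "contact_force": force on the tool from outside, world axes, zero at the start; "ft_torque": the same for the moment, N m; "gripper_width": opening from 0.0 (shut) to 1.0 (fully open); "grasp_force": force on a finger pad.
Only numpy, scipy, OpenCV 4.12 (cv2) and the standard library are available. Lean on these libraries where they do the work, as an engineer would, in place of code of your own. Each camera call takes 0.05 s, during which the arm holds its last target. There are 200 camera calls.

## Working session

There is one attempt and no reset: what is moved stays moved. The work goes in short steps, Python scripts to look and compute and a tool call to move; the robot and the scene stay as the last step left them, time stands still between calls to the robot, and variables do not carry over. Pictures are saved under pics/ and viewed, at most 10 in all, crops included, and the job is handed in when it is done.

Besides the shell and the picture viewer there is one more tool, called after "Request:" in YAML: its name, and indented under it one key for each argument. play_rows: Moves the arm, as the interface text tells. Its arguments: {"type":"object","properties":{"series":{"type":"array"}},"required":["series"]}

```bash
mkdir -p pics; ls; python3 - <<'E'
from plant import manip
import cv2,numpy as np,pickle
d={}
for n in("scene","side","wrist"):
    f=manip.grab_frame(n); cv2.imwrite(f"pics/{n}0.png",f["frame"]); d[n]=f
    print(n,-f["R"].T@f["t"],f["R"][2],f["mtx"][0])
pickle.dump(d,open("f0.pkl","wb"))
s=manip.state();print(s)
E
```

```text
pics
scene [ 1.20889582 -0.84649671  0.69995726] [-0.48060997  0.70265475 -0.5246812 ] [527.83084806   0.         271.31596816]
side [ 0.56269672 -0.60772949  0.54547387] [ 0.0551153   0.78223924 -0.62053531] [390.4574656    0.         277.29667394]
wrist [0.62415511 0.07198887 0.37323869] [-0.00176905 -0.28279814 -0.95917782] [302.53469771   0.         283.81164262]
{'time': 0.15, 'joint_pos': array([-1.19007482e-01,  5.32517837e-02,  1.61398472e+00, -9.41400367e-06,
        1.47600753e+00, -1.18972796e-01]), 'joint_vel': array([-0.00075808, -0.00169812, -0.0044073 ,  0.00047303,  0.00080885,
       -0.00110865]), 'joint_efforts': array([ 5.10442842e-04, -3.94241810e+01, -3.70721948e+01, -1.15854355e-04,
        4.61802789e-03,  5.00508997e-05]), 'tool_pos': array([6.24508522e-01, 5.18692729e-05, 2.30312906e-01]), 'tool_rot': array([-6.46134270e-04,  7.07118486e-01,  7.07094595e-01, -5.14096469e-04]), 'contact_force': array([-0.13636788,  0.37302393, -0.0066844 ]), 'ft_torque': array([ 0.01317499,  0.00202571, -0.00050994]), 'grasp_force': 0.0, 'gripper_width': 1.0001811339260365}
```

View pics/scene0.png

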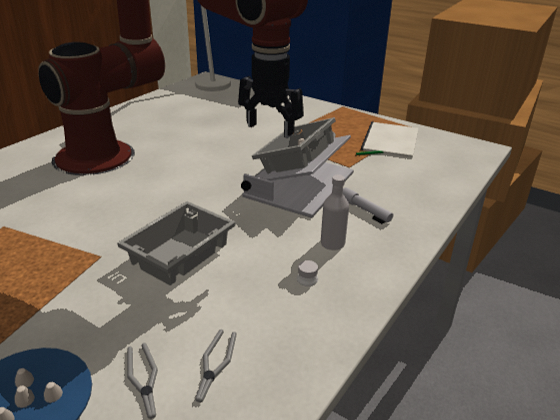

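View pics/side0.png

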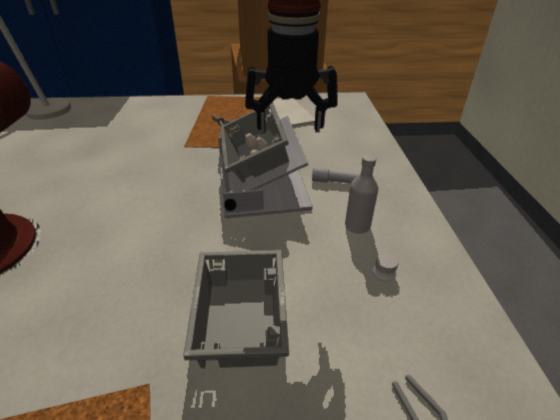

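The loose tray is at about (240,305) in side and (177,240) in scene. The stand is behind it at about (265,160) in side. I'll zoom in on both.

```bash
python3 - <<'E'
import cv2,numpy as np,pickle
d=pickle.load(open("f0.pkl","rb"))
def crop(n,x,y,w,h,s):
    c=cv2.resize(d[n]["frame"][y:y+h,x:x+w],None,fx=s,fy=s,interpolation=cv2.INTER_CUBIC)
    for i in range(0,w,20): cv2.putText(c,str(x+i),(i*s,10),0,.35,(0,0,255),1); c[:,i*s]=c[:,i*s]//2+np.array([0,0,90],np.uint8) if 0 else c[:,i*s]; cv2.line(c,(i*s,12),(i*s,20),(0,0,255),1)
    for i in range(0,h,20): cv2.putText(c,str(y+i),(0,i*s+4),0,.35,(0,255,255),1); cv2.line(c,(22,i*s),(30,i*s),(0,255,255),1)
    return c
a=np.hstack([crop("side",175,235,130,140,3),crop("scene",110,190,130,140,3)])
b=np.hstack([crop("side",210,100,100,120,4),crop("scene",240,100,100,120,4)])
cv2.imwrite("pics/a.png",a);cv2.imwrite("pics/b.png",b)
E
```

```text
(no output)
```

View pics/a.png

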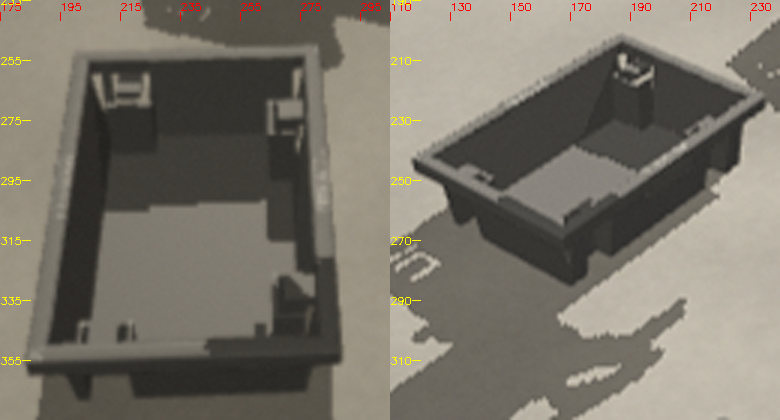

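View pics/b.png

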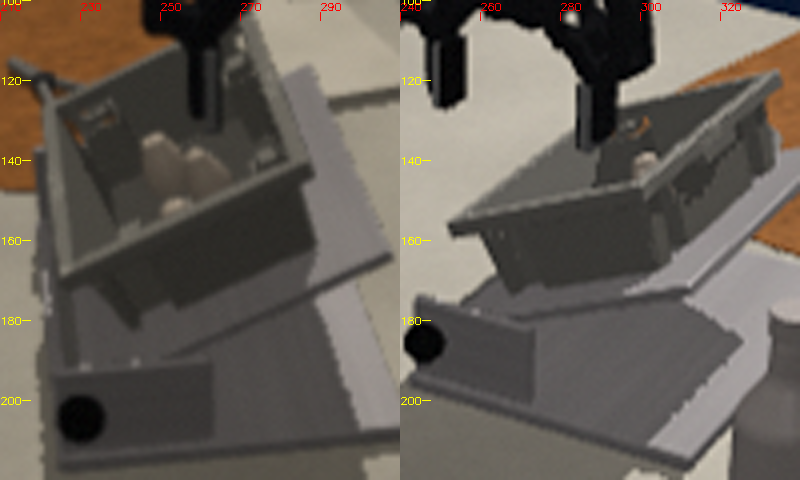

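```bash
cat > h.py <<'E'
import cv2,numpy as np,pickle
from scipy.optimize import least_squares
from scipy.spatial.transform import Rotation as Ro
def proj(f,X):
    c=np.asarray(X)@f["R"].T+f["t"]; c=c@f["mtx"].T; return c[:,:2]/c[:,2:]
def trayT(p): return Ro.from_euler('z',p[2]).as_matrix(),np.array([p[0],p[1],0])
def deckT(p): return Ro.from_euler('zy',[p[3],-p[4]]).as_matrix(),np.array(p[:3]) # x up slope
def seatT(p):
    R,t=deckT(p); return R,t+R@[.095,0,.004]
rim=np.array([[-73,-103,60],[73,-103,60],[73,103,60],[-73,103,60]])/1e3
E
python3 - <<'E'
from h import *
d=pickle.load(open("f0.pkl","rb"))
S,C=d["side"],d["scene"]
sp=[[184.7,355.3],[288.5,351.3],[281.3,250.3],[200,252.3]]; cp=[[117.7,242.3],[166.7,266],[235.3,222.7],[187.3,201.7]]
def r(p):
    R,t=trayT(p); X=rim@R.T+t; return np.r_[proj(S,X)-sp,proj(C,X)-cp].ravel()
s=least_squares(r,[.5,-.3,0]);print("tray",s.x,np.degrees(s.x[2]));print(s.fun.reshape(-1,2).round(1).tolist())
rr=rim+[-0+.0,0,0]
k=np.array([[185,-120,4],[185,120,4]])/1e3
def r2(p):
    R,t=seatT(p); X=rim@R.T+t; Rd,td=deckT(p); K=k@Rd.T+td
    a=proj(S,X)-[[225.5,168.3],[287.5,141.5],[0,0],[220.5,125.8]]
    b=proj(C,X)-[[252.5,156.2],[301.2,147.5],[334.5,118],[0,0]]
    return np.r_[a[[0,1,3]],b[[0,1,2]],proj(S,K)-[[308,163.2],[286.5,116.5]],proj(C,K[:1])-[[312.5,172.3]]].ravel()
s2=least_squares(r2,[.55,.1,.08,0,.45]);print("deck",s2.x,np.degrees(s2.x[3:]));print(s2.fun.reshape(-1,2).round(1).tolist())
R,t=seatT(s2.x);print("seat",t)
pickle.dump((s.x,s2.x),open("est.pkl","wb"))
E
```

```text
tray [ 0.53158574 -0.20018595 -0.02057673] -1.178959683948381
[[-1.9, 0.9], [0.6, 1.3], [0.1, -0.6], [-0.3, -0.7], [-0.2, -0.7], [1.6, 2.7], [1.4, -1.7], [0.4, -1.9]]
deck [0.49551759 0.19974576 0.03992436 0.09931674 0.3933269 ] [ 5.69042976 22.53597159]
[[-0.9, 0.3], [0.9, -1.6], [0.2, 2.6], [-0.8, -2.1], [0.3, -1.8], [2.2, 1.3], [-0.6, 0.3], [0.9, 2.7], [-0.7, -1.0]]
seat [0.58129785 0.20916534 0.07984951]
```

Request:
play_rows:
  series:
    - [[-0.008,-0.01,-0.002,0,0,-8.5,1],[-0.008,-0.01,-0.002,0,0,-8.5,1],[-0.008,-0.01,-0.002,0,0,-8.5,1],[-0.008,-0.01,-0.002,0,0,-8.5,1],[-0.008,-0.01,-0.002,0,0,-8.5,1],[-0.008,-0.01,-0.002,0,0,-8.5,1],[-0.008,-0.01,-0.002,0,0,-8.5,1],[-0.008,-0.01,-0.002,0,0,-8.5,1],[-0.008,-0.01,-0.002,0,0,-8.5,1],[-0.008,-0.01,-0.002,0,0,-8.5,1]]

```text
time: 1.15
tool_pos: [0.5444, -0.1003, 0.2108]
tool_rot: [-0.0, 0.999, 0.041, -0.0]
contact_force: [0.1, -0.7, -0.0]
gripper_width: 1.001
grasp_force: 0.0
```

Request:
play_rows:
  series:
    - [[-0.008,-0.01,-0.002,0,0,-8.5,1],[-0.008,-0.01,-0.002,0,0,-8.5,1],[-0.008,-0.01,-0.002,0,0,-8.5,1],[-0.008,-0.01,-0.002,0,0,-8.5,1],[-0.008,-0.01,-0.002,0,0,-8.5,1],[-0.008,-0.01,-0.002,0,0,-8.5,1],[-0.008,-0.01,-0.002,0,0,-8.5,1],[-0.008,-0.01,-0.002,0,0,-8.5,1],[-0.008,-0.01,-0.002,0,0,-8.5,1],[-0.008,-0.01,-0.002,0,0,-8.5,1]]

```text
time: 2.15
tool_pos: [0.4644, -0.2002, 0.1909]
tool_rot: [0.0, 0.764, -0.645, -0.0]
contact_force: [0.0, -0.1, -0.3]
gripper_width: 1.0
grasp_force: 0.0
```

Request:
play_rows:
  series:
    - [[0,0,0,0,0,-8.5,1],[0,0,0,0,0,-2.7,1],[0,0,0,0,0,0,1]]

```text
time: 2.45
tool_pos: [0.4647, -0.2, 0.191]
tool_rot: [-0.0, -0.7, 0.714, 0.0]
contact_force: [0.0, 0.8, -0.3]
gripper_width: 1.0
grasp_force: 0.0
```

```bash
python3 - <<'E'
from plant import manip
from h import *
f={n:manip.grab_frame(n) for n in("wrist","side","scene")}
pickle.dump(f,open("f1.pkl","wb")); s=manip.state(); print(s["time"],s["tool_pos"],s["joint_pos"],Ro.from_quat(s["tool_rot"],scalar_first=True).as_matrix().round(3).tolist())
w=cv2.resize(f["wrist"]["frame"],None,fx=1.42,fy=1.42)
e=pickle.load(open("est.pkl","rb"))
R,t=trayT(e[0]); print(proj(f["wrist"],rim@R.T+t).round(1).tolist())
cv2.imwrite("pics/w1.png",w)
E
```

```text
2.6 [ 0.46492167 -0.19987237  0.19111803] [-5.53178929e-01 -2.08991409e-01  1.92764171e+00  1.53736779e-05
  1.42325155e+00  2.60823908e+00] [[-0.02, -1.0, -0.0], [-1.0, 0.02, 0.0], [-0.0, 0.0, -1.0]]
[[290.3, 81.4], [116.6, 81.5], [147.8, 296.3], [289.1, 296.2]]
```

View pics/w1.png

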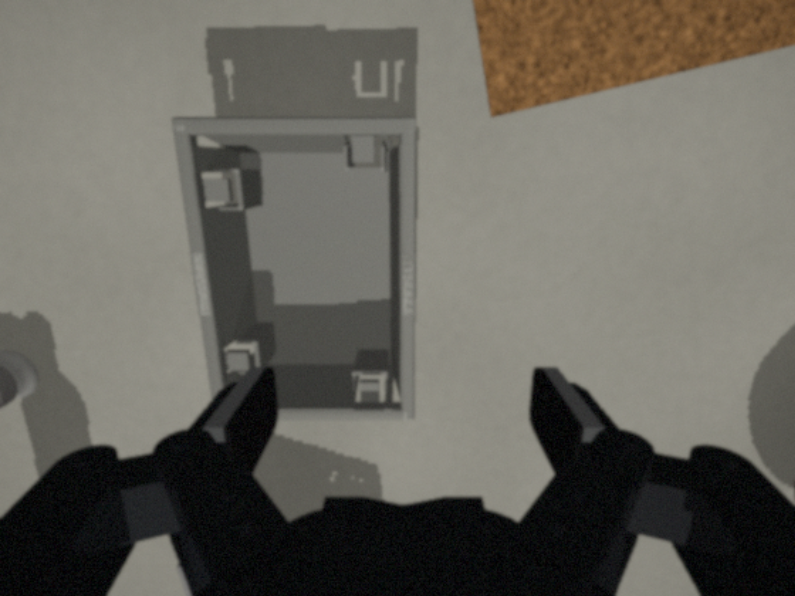

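The wrist view shows the rim corners at native pixels (122.5,83), (293,83) and (291.5,294.4), with the grip block at about (287,203). The fingers are well aligned in yaw. I'll refit with these.

```bash
python3 - <<'E'
from h import *
d=pickle.load(open("f0.pkl","rb")); W=pickle.load(open("f1.pkl","rb"))["wrist"]
S,C=d["side"],d["scene"]
sp=[[184.7,355.3],[288.5,351.3],[281.3,250.3],[200,252.3]]; cp=[[117.7,242.3],[166.7,266],[235.3,222.7],[187.3,201.7]]
wp=[[293,83],[122.5,83],[0,0],[291.5,294.4]]
def r(p,k=1):
    R,t=trayT(p); X=rim@R.T+t; return np.r_[k*(proj(S,X)-sp),k*(proj(C,X)-cp),(proj(W,X)-wp)[[0,1,3]]].ravel()
for k in(1,0):
    s=least_squares(r,[.5,-.3,0],kwargs=dict(k=k));print("tray",s.x,np.degrees(s.x[2]));print(s.fun.reshape(-1,2).round(1).tolist())
    R,t=trayT(s.x);print(t+R@[-.068,0,.051], t+R@[.068,0,.051])
E
```

```text
tray [ 0.52955889 -0.19949225 -0.02224968] -1.2748129530018442
[[-3.5, 0.5], [-1.0, 1.0], [-0.9, -0.8], [-1.3, -0.9], [-0.6, -1.2], [1.0, 2.2], [0.9, -2.1], [0.1, -2.2], [-0.1, -0.6], [-3.2, -0.8], [-0.6, 2.5]]
[ 0.46157573 -0.19797939  0.051     ] [ 0.59754206 -0.2010051   0.051     ]
tray [ 0.52830605 -0.19942046 -0.02051332] -1.1753268082882988
[[-0.0, 0.0], [-0.0, 0.0], [-0.0, -0.0], [-0.0, -0.0], [-0.0, -0.0], [0.0, 0.0], [0.0, -0.0], [-0.0, -0.0], [1.2, -0.7], [-1.9, -0.6], [0.8, 2.4]]
[ 0.46032035 -0.19802565  0.051     ] [ 0.59629174 -0.20081527  0.051     ]
```

Request:
play_rows:
  series:
    - [[-0.004,0.002,-0.03,0,0,0,1],[0,0,-0.035,0,0,0,1],[0,0,-0.035,0,0,0,1],[0,0,-0.03,0,0,0,1],[0,0,-0.026,0,0,0,1],[0,0,0,0,0,0,0],[0,0,0,0,0,0,0],[0,0,0,0,0,0,0],[0,0,0,0,0,0,0],[0,0,0,0,0,0,0]]

```text
time: 3.6
tool_pos: [0.462, -0.1986, 0.037]
tool_rot: [0.0, -0.7, 0.714, -0.001]
contact_force: [-8.6, 1.1, 17.9]
gripper_width: 0.147
grasp_force: 23.8
```

Request:
play_rows:
  series:
    - [[0,0,0,0,0,0,0],[0,0,0,0,0,0,0]]

```text
time: 3.8
tool_pos: [0.462, -0.1987, 0.0375]
tool_rot: [0.0, -0.7, 0.714, -0.001]
contact_force: [-3.6, 2.0, 6.1]
gripper_width: 0.126
grasp_force: 58.5
```

Request:
play_rows:
  series:
    - [[0,0,0.004,0,0,0,0],[0,0,0.01,0,0,0,0],[0,0,0.02,0,0,0,0],[0,0,0.03,0,0,0,0],[0,0,0.03,0,0,0,0],[0,0,0.03,0,0,0,0],[0,0,0.03,0,0,0,0],[0,0,0.03,0,0,0,0],[0,0,0.03,0,0,0,0],[0,0,0.026,0,0,0,0]]

```text
time: 4.8
tool_pos: [0.4604, -0.1978, 0.2771]
tool_rot: [-0.0, -0.7, 0.714, -0.0]
contact_force: [0.8, 0.1, -2.4]
gripper_width: 0.127
grasp_force: 58.0
```

```bash
python3 - <<'E'
from plant import manip
from h import *
f={n:manip.grab_frame(n) for n in("side","scene")}
pickle.dump(f,open("f2.pkl","wb")); s=manip.state(); print(s["time"],s["tool_pos"],s["contact_force"],s["ft_torque"],s["joint_pos"])
cv2.imwrite("pics/s2.png",np.hstack([cv2.resize(f["side"]["frame"][60:360,80:350],None,fx=1.48,fy=1.48*1.333) if 0 else f["side"]["frame"][:, 60:460],f["scene"]["frame"][:, :400]]))
E
```

```text
4.9 [ 0.4622406  -0.19885929  0.28019911] [ 0.82766061  0.89541513 -1.71256455] [-0.01538445  0.04944165 -0.01970288] [-5.54091751e-01 -2.73944787e-01  1.83345238e+00 -3.14945105e-04
  1.57447625e+00  2.60840542e+00]
```

View pics/s2.png

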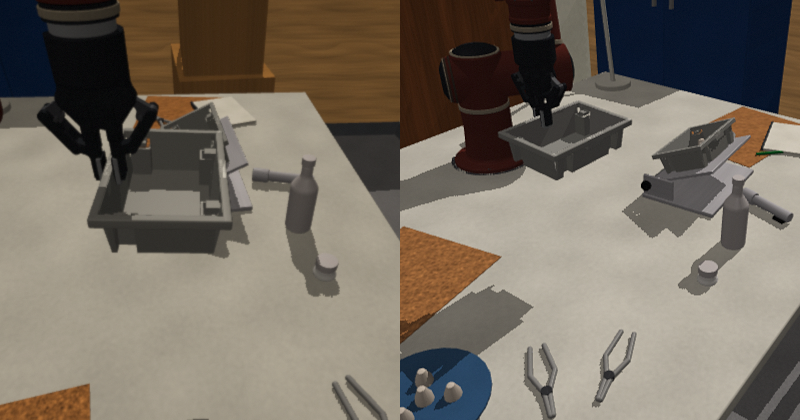

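The tray is held about level and clear, with its rim corners near side (150,220), (290,222) and (282,131). The lower tray is now visible in scene at about (253–334, 113–156). I'll fit both poses to the image edges.

```bash
cat >> h.py <<'E'
def rect(a,b,z,n=40):
    c=np.array([[-a,-b],[a,-b],[a,b],[-a,b],[-a,-b]]); 
    return np.vstack([np.c_[np.linspace(c[i],c[i+1],n+2)[1:-1],np.full(n,z)] for i in range(4)])/1e3
RIM=np.vstack([rect(73,103,60),rect(63,93,60)])
def dt(f):
    g=cv2.cvtColor(f["frame"],cv2.COLOR_BGR2GRAY); g=cv2.resize(g,None,fx=2,fy=2,interpolation=cv2.INTER_CUBIC)
    e=cv2.Canny(cv2.GaussianBlur(g,(5,5),1),20,50); return cv2.distanceTransform(255-e,cv2.DIST_L2,5)/2
def look(D,uv):
    m=((uv+.5)*2-.5).astype(np.float32); return cv2.remap(D.astype(np.float32),m[:,None,0],m[:,None,1],cv2.INTER_LINEAR,borderValue=20).ravel()
def fit(fun,p0,views,sd,prior):
    "fun(p)->world pts; robust distance to image edges"
    Ds=[(f,dt(f)) for f in views]
    def r(p):
        X=fun(p); return np.r_[[np.minimum(look(D,proj(f,X)),4) for f,D in Ds]].ravel()
    def tot(p): v=r(p); return (np.sqrt(1+v**2)-1).mean()+prior*(((p-p0)/sd)**2).sum()
    from scipy.optimize import differential_evolution as de
    s=de(tot,[(a-2*b,a+2*b) for a,b in zip(p0,sd)],seed=1,maxiter=120,popsize=12)
    v=r(s.x).reshape(len(views),-1); return s.x,s.fun,np.median(v,1),(v<1.2).mean(1)
E
python3 - <<'E'
from h import *
f0,f1,f2=[pickle.load(open(f"f{i}.pkl","rb")) for i in range(3)]; e=pickle.load(open("est.pkl","rb"))
k=np.linspace([.185,-.12,.004],[.185,.12,.004],40)
def dk(p):
    R,t=seatT(p); a=RIM@R.T+t; Rd,td=deckT(p); return np.vstack([a,k@Rd.T+td])
for V in ([f2["scene"],f1["scene"],f0["side"],f1["side"]],[f2["scene"],f0["side"]]):
    o=fit(dk,e[1],V,np.array([.008,.008,.008,.04,.05]),.003)
    print("deck",o[0].round(4),np.degrees(o[0][3:]),o[1:]); 
    print("seat",seatT(o[0])[1])
pickle.dump(o[0],open("deck.pkl","wb"))
def tr(p): # x y z yaw pitch roll
    return RIM@Ro.from_euler('zyx',p[3:]).as_matrix().T+p[:3]
p0=np.array([.529,-.1995,.243,-.021,0.03,0])
o=fit(tr,p0,[f2["side"],f2["scene"]],np.array([.006,.006,.006,.03,.06,.03]),.003); print("held",o[0].round(4),np.degrees(o[0][3:]),o[1:])
o=fit(lambda p:tr(np.r_[p[:2],0,p[2],0,0]),p0[[0,1,3]],[f0["side"],f0["scene"]],np.array([.006,.006,.03]),.003); print("tray0",o[0].round(4),o[1:])
E
```

```text
deck [0.4951 0.2005 0.0424 0.1025 0.4121] [ 5.87185118 23.61175056] (np.float64(0.23236350003685718), array([0.5378907 , 0.5228027 , 0.48178712, 0.51113284], dtype=float32), array([0.88333333, 0.89166667, 0.88055556, 0.875     ]))
seat [0.58009074 0.21023865 0.08395775]
deck [0.4954 0.1933 0.0437 0.1006 0.4094] [ 5.76154493 23.45910942] (np.float64(0.21545677828001836), array([0.484375, 0.421875], dtype=float32), array([0.92222222, 0.87222222]))
seat [0.58049615 0.20286498 0.08499154]
held [ 0.5263 -0.2035  0.2402 -0.0124  0.0396 -0.0099] [-0.71093186  2.27017588 -0.56953364] (np.float64(0.5636917255230224), array([0.63964844, 0.71991926], dtype=float32), array([0.678125, 0.828125]))
tray0 [ 0.5308 -0.2003 -0.0239] (np.float64(0.2995481611235937), array([0.43740234, 0.4680664 ], dtype=float32), array([0.8625 , 0.94375]))
```

Request:
play_rows:
  series:
    - [[0.001,0.016,0,0,0,8.5,0],[0.001,0.016,0,0,0,8.5,0],[0.001,0.016,0,0,0,8.5,0],[0.001,0.016,0,0,0,8.5,0],[0.001,0.016,0,0,0,8.5,0],[0.001,0.016,0,0,0,8.5,0],[0.001,0.016,0,0,0,8.5,0],[0.001,0.016,0,0,0,8.5,0],[0.001,0.016,0,0,0,8.5,0],[0.001,0.016,0,0,0,8.5,0]]

```text
time: 5.9
tool_pos: [0.4699, -0.0372, 0.273]
tool_rot: [-0.0, 0.999, -0.051, -0.002]
contact_force: [-0.4, -0.5, -1.8]
gripper_width: 0.123
grasp_force: 57.9
```

Request:
play_rows:
  series:
    - [[0.001,0.016,0,0,0,8.5,0],[0.001,0.016,0,0,0,8.5,0],[0.001,0.016,0,0,0,8.5,0],[0.001,0.016,0,0,0,8.5,0],[0.001,0.016,0,0,0,8.5,0],[0.001,0.016,0,0,0,8.5,0],[0.001,0.016,0,0,0,8.5,0],[0.001,0.016,0,0,0,8.5,0],[0.001,0.016,0,0,0,8.5,0],[0.001,0.016,0,0,0,8.5,0]]

```text
time: 6.9
tool_pos: [0.48, 0.1225, 0.273]
tool_rot: [-0.001, 0.771, 0.637, -0.001]
contact_force: [-0.2, -0.2, -0.7]
gripper_width: 0.123
grasp_force: 57.9
```

Request:
play_rows:
  series:
    - [[0.001,0.016,0,0,0,8.5,0],[0.001,0.016,0,0,0,8.5,0],[0,0,0,0,0,0,0],[0,0,0,0,0,0,0]]

```text
time: 7.3
tool_pos: [0.4822, 0.1538, 0.2737]
tool_rot: [-0.001, 0.671, 0.741, -0.001]
contact_force: [-1.0, -0.5, -1.2]
gripper_width: 0.122
grasp_force: 57.9
```

```bash
python3 - <<'E'
from plant import manip
from h import *
f={n:manip.grab_frame(n) for n in("wrist","side","scene")}
s=manip.state(); f["s"]=s; pickle.dump(f,open("f3.pkl","wb")); print(s["time"],s["tool_pos"],s["joint_pos"],Ro.from_quat(s["tool_rot"],scalar_first=True).as_matrix().round(3).tolist())
w=f["wrist"]; p=pickle.load(open("deck.pkl","rb")); R,t=seatT(p); uv=proj(w,RIM@R.T+t)
m=cv2.resize(w["frame"],None,fx=1.42,fy=1.42)
for u in uv: cv2.circle(m,tuple(int(a*1.42) for a in u),1,(0,0,255),-1)
cv2.imwrite("pics/w3.png",m)
E
```

```text
7.45 [0.48276053 0.15332409 0.27471892] [ 1.60659403e-01 -2.57310963e-01  1.82883396e+00 -2.76251632e-04
  1.57096031e+00  6.16706522e-02] [[-0.099, 0.995, -0.001], [0.995, 0.099, -0.0], [-0.0, -0.001, -1.0]]
```

View pics/w3.png

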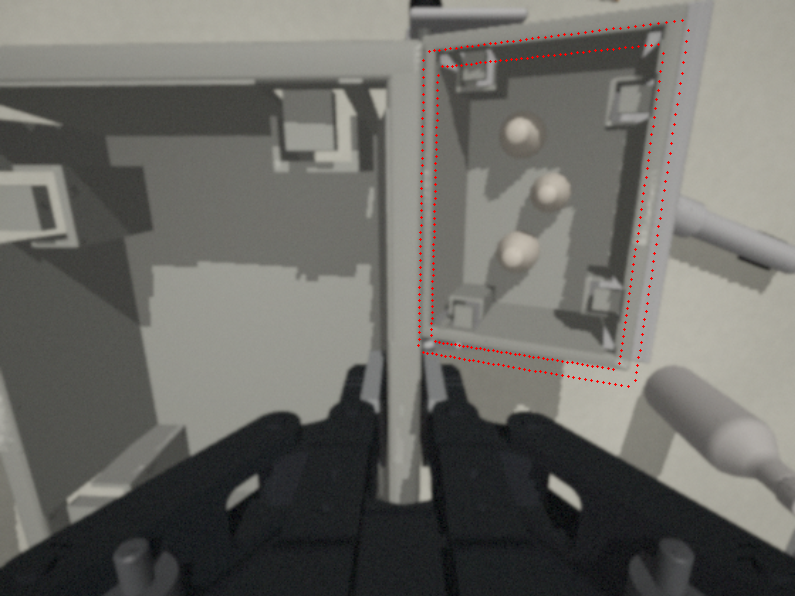

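The wrist view shows the lower tray with its right corners at (710,2) and (652,362) in the picture, so it sits further +y than the red prediction. I'll do a joint refit, plus the in-hand tray pose.

```bash
python3 - <<'E'
from h import *
f0,f1,f2,f3=[pickle.load(open(f"f{i}.pkl","rb")) for i in range(4)]
k=np.linspace([.185,-.12,.004],[.185,.12,.004],40)
def dk(p):
    R,t=seatT(p); return RIM@R.T+t
p0=np.array([.496,.205,.042,.101,.411]); sd=np.array([.008,.012,.008,.04,.05])
for nm,V in (("all",[f3["wrist"],f2["scene"],f0["side"]]),("wr",[f3["wrist"]]),("wr+sc",[f3["wrist"],f2["scene"]])):
    o=fit(dk,p0,V,sd,.003)
    print(nm,o[0].round(4),np.degrees(o[0][3:]).round(2),o[1:],"seat",seatT(o[0])[1].round(4))
    if nm=="all": pickle.dump(o[0],open("deck.pkl","wb"))
# held tray in tool frame from wrist + externals
s=f3["s"]; RT=Ro.from_quat(s["tool_rot"],scalar_first=True).as_matrix(); T=s["tool_pos"]
def tr(p): return RIM@Ro.from_euler('zyx',p[3:]).as_matrix().T+p[:3]
a=np.radians(185.8); g=np.array([.068*np.cos(a),.068*np.sin(a)])
p0=np.r_[T[:2]+g,T[2]-.0375,a,.02,0]
for nm,V in (("w",[f3["wrist"]]),("all",[f3["wrist"],f3["side"],f3["scene"]])):
    o=fit(tr,p0,V,np.array([.004,.006,.005,.02,.05,.02]),.003)
    R=Ro.from_euler('zyx',o[0][3:]).as_matrix(); print(nm,o[0].round(4),np.degrees(o[0][3:]).round(2),o[1:])
    print("tool pos in tray",(R.T@(T-o[0][:3])).round(4)); 
E
```

```text
all [0.4922 0.2036 0.0405 0.0937 0.4005] [ 5.37 22.94] (np.float64(0.45953967045870625), array([0.70865846, 0.5758789 , 0.7453613 ], dtype=float32), array([0.690625, 0.890625, 0.815625])) seat [0.5777 0.2124 0.081 ]
wr [0.493  0.2037 0.0389 0.0924 0.4151] [ 5.29 23.78] (np.float64(0.7617295674783038), array([0.59375], dtype=float32), array([0.70625])) seat [0.5779 0.2124 0.0807]
wr+sc [0.492  0.2035 0.0402 0.093  0.4043] [ 5.33 23.17] (np.float64(0.5019189518674972), array([0.6265489 , 0.57436526], dtype=float32), array([0.715625, 0.90625 ])) seat [0.5774 0.2123 0.0811]
w [ 0.4167  0.1474  0.2327  3.2426 -0.0375  0.0041] [185.79  -2.15   0.24] (np.float64(2.129302011612896), array([4.], dtype=float32), array([0.309375]))
tool pos in tray [-0.0679  0.0007  0.0394]
all [ 4.1750e-01  1.4710e-01  2.3320e-01  3.2431e+00 -4.7400e-02 -3.1000e-03] [ 1.8582e+02 -2.7200e+00 -1.8000e-01] (np.float64(1.0958718681689588), array([4.       , 0.6881711, 0.4784668], dtype=float32), array([0.30625 , 0.8125  , 0.790625]))
tool pos in tray [-0.0675  0.0008  0.0384]
```

```bash
python3 - <<'E'
from h import *
f2,f3=[pickle.load(open(f"f{i}.pkl","rb")) for i in (2,3)]
B=np.vstack([RIM,rect(57,87,0,30)])
def tr(p): return B@Ro.from_euler('zyx',p[3:]).as_matrix().T+p[:3]
for f,T,a in ((f2,np.array([.4615,-.1985,.278]),-1.2),(f3,f3["s"]["tool_pos"],185.8)):
    a=np.radians(a); p0=np.r_[T[:2]+.068*np.array([np.cos(a),np.sin(a)]),T[2]-.0385,a,0,0]
    for V in ((f["side"],f["scene"]),(f["side"],),(f["scene"],)):
        o=fit(tr,p0,V,np.array([.005,.006,.006,.02,.06,.02]),.002); R=Ro.from_euler('zyx',o[0][3:]).as_matrix()
        print(np.degrees(o[0][3:]).round(2),o[1:],(R.T@(T-o[0][:3])).round(4))
    c=np.hstack([cv2.resize(f[n]["frame"][y:y+150,x:x+100],None,fx=4,fy=4,interpolation=cv2.INTER_CUBIC) for n,x,y in(("side",170,60),("scene",150,40))])
cv2.imwrite("pics/h3.png",np.hstack([f3["side"]["frame"][:,:400],f3["scene"]["frame"][:,:400]]))
E
```

```text
[-0.81  1.94 -0.62] (np.float64(0.7831006616448974), array([0.9671837 , 0.72143555], dtype=float32), array([0.59772727, 0.77045455])) [-0.067   0.0043  0.0349]
[-1.36  2.17 -0.06] (np.float64(0.966570042916013), array([0.5315918], dtype=float32), array([0.65227273])) [-0.0667 -0.0022  0.0389]
[-0.13  2.51 -0.72] (np.float64(0.4323670501799174), array([0.4453125], dtype=float32), array([0.78409091])) [-0.0633  0.0019  0.0356]
[185.64  -3.2   -0.43] (np.float64(0.6902711025640627), array([0.5545853 , 0.48911133], dtype=float32), array([0.72954545, 0.74772727])) [-0.0657 -0.0027  0.037 ]
[ 1.8587e+02 -4.5400e+00 -1.8000e-01] (np.float64(0.7294506594018197), array([0.484375], dtype=float32), array([0.72954545])) [-0.0654 -0.0026  0.0342]
[186.95  -2.23  -1.29] (np.float64(0.5927031016199714), array([0.46875], dtype=float32), array([0.74772727])) [-0.0774  0.0072  0.0449]
```

View pics/h3.png

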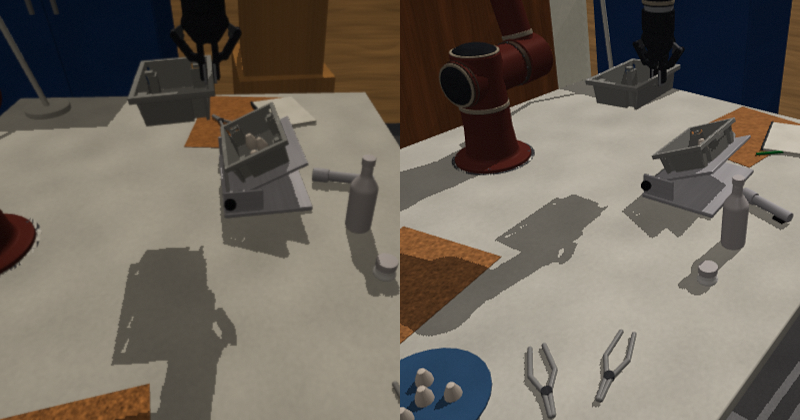

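```bash
cat > tgt.py <<'E'
from h import *
from plant import manip
def target(seat=(.5777,.2124,.081),yaw=5.35,slope=24.3,off=0.0,tool=(-.067,.0008,.0375)):
    Rd=Ro.from_euler('zy',np.radians([yaw,-slope])).as_matrix(); Rt=Rd@np.diag([-1,-1,1])
    f3=pickle.load(open("f3.pkl","rb"))["s"]; Rtool=Ro.from_quat(f3["tool_rot"],scalar_first=True).as_matrix()
    rel=Ro.from_euler('z',np.radians(185.8)).as_matrix().T@Rtool
    t=np.array(seat)+Rd[:,2]*(.05+off)
    return Rt@rel, t+Rt@np.array(tool), Rd
def delta(R,p):
    s=manip.state(); Rn=Ro.from_quat(s["tool_rot"],scalar_first=True).as_matrix()
    return (p-s["tool_pos"])*1e3, Ro.from_matrix(R@Rn.T).as_rotvec(degrees=True), s
E
python3 - <<'E'
from tgt import *
for o in(.06,.0):
    R,p,Rd=target(off=o); d=delta(R,p); print(p.round(4),d[0].round(1),d[1].round(2),d[2]["joint_pos"].round(2))
print(Rd.round(3))
E
```

```text
[0.5779 0.2179 0.2429] [ 95.1  64.5 -31.8] [  0.1  -24.3   -0.44] [ 0.16 -0.26  1.83 -0.    1.57  0.06]
[0.6026 0.2179 0.1882] [119.8  64.5 -86.5] [  0.1  -24.3   -0.44] [ 0.16 -0.26  1.83 -0.    1.57  0.06]
[[ 0.907 -0.085 -0.412]
 [ 0.093  0.996  0.   ]
 [ 0.41  -0.038  0.911]]
```

I used extrinsic Euler angles by mistake, so the deck model was skewed. I'll fix that and refit.

```bash
sed -i "s/'zy'/'ZY'/" h.py tgt.py; python3 - <<'E'
from h import *
f0,f1,f2,f3=[pickle.load(open(f"f{i}.pkl","rb")) for i in range(4)]
def dk(p):
    R,t=seatT(p); return RIM@R.T+t
p0=np.array([.493,.204,.041,.096,.42]); sd=np.array([.008,.012,.008,.04,.05])
for nm,V in (("all",[f3["wrist"],f2["scene"],f0["side"]]),("wr",[f3["wrist"]]),("wr+sc",[f3["wrist"],f2["scene"]]),("ext",[f2["scene"],f0["side"]])):
    o=fit(dk,p0,V,sd,.003)
    print(nm,np.degrees(o[0][3:]).round(2),round(o[1],3),o[2:],"seat",seatT(o[0])[1].round(4))
B=np.vstack([RIM,rect(57,87,0,30)])
def tr(p): return B@Ro.from_euler('ZYX',p[3:]).as_matrix().T+p[:3]
for f,T,a in ((f2,np.array([.4615,-.1985,.278]),-1.2),(f3,f3["s"]["tool_pos"],185.8)):
    a=np.radians(a); p0=np.r_[T[:2]+.068*np.array([np.cos(a),np.sin(a)]),T[2]-.0385,a,0.04,0]
    for V in ((f["side"],f["scene"]),(f["side"],),(f["scene"],)):
        o=fit(tr,p0,V,np.array([.005,.006,.006,.02,.06,.02]),.002); R=Ro.from_euler('ZYX',o[0][3:]).as_matrix()
        print(np.degrees(o[0][3:]).round(2),o[1:],(R.T@(T-o[0][:3])).round(4))
E
```

```text
all [ 5.42 23.65] 0.402 (array([0.59042966, 0.359375  , 0.578125  ], dtype=float32), array([0.73125 , 0.99375 , 0.821875])) seat [0.5782 0.2136 0.0814]
wr [ 5.63 24.28] 0.728 (array([0.46313477], dtype=float32), array([0.73125])) seat [0.5782 0.2136 0.0813]
wr+sc [ 5.58 23.75] 0.426 (array([0.46875 , 0.359375], dtype=float32), array([0.734375, 0.996875])) seat [0.5778 0.2135 0.0814]
ext [ 5.26 23.57] 0.173 (array([0.4025879, 0.328125 ], dtype=float32), array([0.99375 , 0.878125])) seat [0.5799 0.2107 0.0833]
[-0.67  2.26 -0.67] (np.float64(0.7809657458679241), array([0.9289551 , 0.71415716], dtype=float32), array([0.56818182, 0.79545455])) [-0.0666  0.0045  0.0347]
[-1.45  2.23 -0.01] (np.float64(0.9631098172241885), array([0.5640625], dtype=float32), array([0.66136364])) [-0.0665 -0.0026  0.0389]
[-0.1   2.43 -0.65] (np.float64(0.42975762221683833), array([0.378125], dtype=float32), array([0.78409091])) [-0.0621  0.0009  0.0364]
[1.8546e+02 3.1900e+00 1.7000e-01] (np.float64(0.6893001140935873), array([0.453125, 0.525   ], dtype=float32), array([0.71363636, 0.74090909])) [-0.0656 -0.0006  0.0369]
[185.78   4.67   0.61] (np.float64(0.7268893402504473), array([0.48632812], dtype=float32), array([0.72727273])) [-0.0652 -0.0034  0.0336]
[187.26   2.24   1.54] (np.float64(0.5927353966135258), array([0.47919923], dtype=float32), array([0.74545455])) [-0.0758  0.005   0.0436]
```

```bash
sed -i 's/seat=(.5777,.2124,.081),yaw=5.35,slope=24.3/seat=(.5785,.213,.0818),yaw=5.45,slope=23.7/; s/tool=(-.067,.0008/tool=(-.067,.0/' tgt.py; python3 - <<'E'
from tgt import *
for o in(.06,.0):
    R,p,Rd=target(off=o); d=delta(R,p); print(p.round(4),d[0].round(1),d[1].round(2),d[2]["joint_pos"].round(2))
print(Rd.round(3))
E
```

```text
[0.5806 0.2132 0.2438] [ 97.8  59.9 -30.9] [  2.32 -23.59  -0.34] [ 0.16 -0.26  1.83 -0.    1.57  0.06]
[0.6046 0.2155 0.1889] [121.8  62.2 -85.9] [  2.32 -23.59  -0.34] [ 0.16 -0.26  1.83 -0.    1.57  0.06]
[[ 0.912 -0.095 -0.4  ]
 [ 0.087  0.995 -0.038]
 [ 0.402  0.     0.916]]
```

Request:
play_rows:
  series:
    - [[0.01,0.006,-0.001,0.23,-2.36,-0.03,0],[0.01,0.006,-0.001,0.23,-2.36,-0.03,0],[0.01,0.006,-0.003,0.23,-2.36,-0.03,0],[0.01,0.006,-0.003,0.23,-2.36,-0.04,0],[0.01,0.006,-0.003,0.23,-2.36,-0.04,0],[0.01,0.006,-0.004,0.23,-2.36,-0.04,0],[0.01,0.006,-0.004,0.23,-2.36,-0.04,0],[0.01,0.006,-0.004,0.23,-2.36,-0.03,0],[0.01,0.006,-0.004,0.23,-2.36,-0.03,0],[0.008,0.006,-0.004,0.23,-2.35,-0.03,0]]

```text
time: 8.45
tool_pos: [0.5814, 0.2133, 0.244]
tool_rot: [0.139, 0.659, 0.723, 0.152]
contact_force: [-0.3, -0.6, -2.3]
gripper_width: 0.125
grasp_force: 58.0
```

Request:
play_rows:
  series:
    - [[0,0,0,0,0,0,0],[0.004,0,-0.009,0,0,0,0],[0.004,0.001,-0.009,0,0,0,0],[0.002,0,-0.0045,0,0,0,0],[0,0,0,0,0,0,0],[0,0,0,0,0,0,0]]

```text
time: 9.05
tool_pos: [0.591, 0.2148, 0.2215]
tool_rot: [0.138, 0.658, 0.724, 0.152]
contact_force: [0.0, -0.3, -1.0]
gripper_width: 0.121
grasp_force: 58.4
```

```bash
python3 - <<'E'
from tgt import *
R,p,Rd=target(off=0); d=delta(R,p); print((Rd.T@d[0]).round(1),d[0].round(1),d[1].round(2),d[2]["joint_pos"].round(2),d[2]["contact_force"],d[2]["ft_torque"],d[2]["time"])
f={n:manip.grab_frame(n) for n in("wrist","side","scene")}; f["s"]=d[2]; pickle.dump(f,open("f4.pkl","wb"))
B=np.vstack([RIM,rect(57,87,0,30)])
tr=lambda q:B@Ro.from_euler('ZYX',q[3:]).as_matrix().T+q[:3]
ts=np.array([.5785,.213,.0818])
R2=Rd@np.diag([-1,-1,1]); T=d[2]["tool_pos"]
c=T-R2@np.array([-.067,0,.0375]); p0=np.r_[c,Ro.from_matrix(R2).as_euler('ZYX')]; p0[4]+=.04
for V in ((f["side"],f["scene"]),):
    o=fit(tr,p0,V,np.array([.005,.006,.006,.03,.05,.03]),.002)
    print(np.degrees(p0[3:]),np.degrees(o[0][3:]).round(2),o[1:],"tray in seat mm",(Rd.T@(o[0][:3]-ts)*1e3).round(1),"expected",(Rd.T@(c-ts)*1e3).round(1))
print(cv2.imwrite("pics/p4.png",np.hstack([cv2.resize(f["side"]["frame"][40:240,190:330],None,fx=2.8,fy=2.8),cv2.resize(f["scene"]["frame"][40:240,220:360],None,fx=2.8,fy=2.8)])))
E
```

```text
[ -0.7  -0.6 -35.4] [ 13.5   0.6 -32.7] [ 0.06  0.02 -0.11] [ 0.26 -0.18  1.89 -0.08  1.02  0.19] [ 0.01055853 -0.30456525 -1.03675057] [-0.02470013  0.23542146 -0.0068141 ] 9.05
[-174.55         25.99183118    0.        ] [-176.52   25.9    -1.08] (np.float64(0.5930208945105194), array([0.8442724 , 0.58421946], dtype=float32), array([0.61363636, 0.78409091])) tray in seat mm [10.6 -2.5 83.6] expected [ 0.7  0.6 85.4]
True
```

View pics/p4.png

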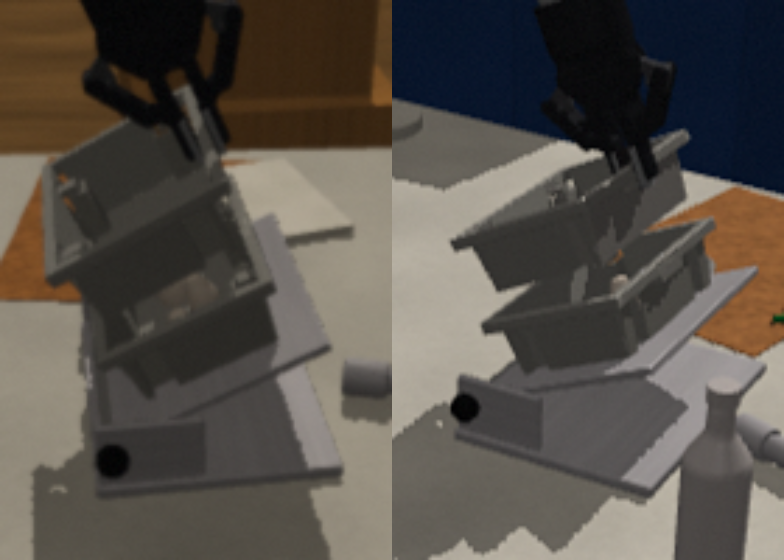

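```bash
python3 - <<'E'
from tgt import *
f=pickle.load(open("f4.pkl","rb")); _,_,Rd=target(); ts=np.array([.5785,.213,.0818])
c=np.array([[-73,-103,60],[73,-103,60],[73,103,60]])/1e3
obs=[("side",0,(-19.3,-31)),("side",1,(-12.5,-36.8)),("scene",0,(-11.4,-29.3)),("scene",2,(-8.9,-32.1))]
def r(q):
    Rr=Ro.from_euler('y',q[3]).as_matrix(); out=[]
    for n,i,d in obs:
        X=c[i]; Y=Rr@(X-[.068,0,.05])+[.068,0,.05]+q[:3]
        u=proj(f[n],np.array([X,Y])@Rd.T+ts); out.append(u[1]-u[0]-d)
    return np.r_[np.ravel(out),(q[3]+.045)*20]
s=least_squares(r,[0,0,.085,-.045]);print((s.x[:3]*1e3).round(1),np.degrees(s.x[3]),s.fun.round(1))
E
```

```text
[ 6.2 -7.4 87.7] -1.8928465210119245 [ 2.  -0.1 -1.3  0.4 -0.2 -1.1 -0.6  0.4  0.2]
```

```bash
python3 - <<'E'
from tgt import *
f=pickle.load(open("f4.pkl","rb")); _,_,Rd=target(); f3=pickle.load(open("f3.pkl","rb"))
ts=np.array([.5785,.213,.0818]); ext=np.array([.5799,.2107,.0833])
O=np.vstack([RIM,rect(57,87,0,30)])
piv=np.array([.068,0,.05])
def tr(q): # tray in seat axes, symmetric shape; q= x,y,z,sag,yaw
    Rr=Ro.from_euler('ZY',[q[4],-q[3]]).as_matrix(); return ((O-piv)@Rr.T+piv+q[:3])@Rd.T+ts
for V in ((f["side"],f["scene"]),(f["side"],),(f["scene"],)):
    o=fit(tr,np.array([.002,-.002,.085,.04,0]),V,np.array([.007,.007,.005,.02,.012]),.004)
    print(o[0].round(4),np.degrees(o[0][3:]),o[1:])
lw=lambda q: RIM@Rd.T+ts+Rd@q
for V in ((f3["side"],f3["scene"]),(f3["side"],),(f3["scene"],)):
    o=fit(lw,np.zeros(3),V,np.array([.006,.006,.005]),.002); print("lower",o[0].round(4),o[1:])
o=fit(lw,np.zeros(3),(f3["wrist"],),np.array([.006,.006,.005]),.002); print("lower wrist",o[0].round(4),o[1:])
o=fit(lw,np.zeros(3),(f["wrist"],),np.array([.006,.006,.005]),.002); print("lower wrist f4",o[0].round(4),o[1:])
E
```

```text
[ 0.0025 -0.0011  0.0863  0.051   0.0026] [2.92139239 0.14915869] (np.float64(0.5723623774726864), array([0.63535154, 0.51113284], dtype=float32), array([0.66818182, 0.82954545]))
[ 0.0159 -0.0055  0.0881  0.033   0.0138] [1.89316987 0.78907805] (np.float64(0.5990148608811017), array([0.7913908], dtype=float32), array([0.65681818]))
[ 0.0007 -0.0033  0.0869  0.0587 -0.0007] [ 3.3656616  -0.03806177] (np.float64(0.45434899888294256), array([0.45], dtype=float32), array([0.82954545]))
lower [ 0.0018 -0.0013  0.001 ] (np.float64(0.1184012400465537), array([0.24433593, 0.390625  ], dtype=float32), array([0.93125, 0.99375]))
lower [ 0.0016  0.0014 -0.0003] (np.float64(0.10950423500237084), array([0.234375], dtype=float32), array([0.928125]))
lower [-0.0008 -0.001   0.0001] (np.float64(0.11052177256058424), array([0.37768555], dtype=float32), array([1.]))
lower wrist [-0.001   0.0006 -0.0004] (np.float64(0.734746501610437), array([0.5], dtype=float32), array([0.740625]))
lower wrist f4 [-0.004  -0.006   0.0005] (np.float64(1.8817231654526427), array([4.], dtype=float32), array([0.359375]))
```

Request:
play_rows:
  series:
    - [[0.0025,0,-0.0055,0,0,0,0],[0.0025,0,-0.0055,0,0,0,0],[0.0023,0,-0.0055,0,0,0,0],[0.0023,0.001,-0.0055,0,0,0,0],[0,0,0,0,0,0,0],[0,0,0,0,0,0,0]]

```text
time: 9.8
tool_pos: [0.6005, 0.216, 0.1993]
tool_rot: [0.138, 0.658, 0.724, 0.152]
contact_force: [0.2, 0.0, -3.0]
gripper_width: 0.125
grasp_force: 58.4
```

Request:
play_rows:
  series:
    - [[0.0008,0,-0.0018,0,0,0,0],[0.0008,0,-0.0018,0,0,0,0],[0,0,0,0,0,0,0],[0,0,0,0,0,0,0]]

```text
time: 10.2
tool_pos: [0.6022, 0.216, 0.1962]
tool_rot: [0.138, 0.658, 0.724, 0.152]
contact_force: [0.1, 0.8, -2.5]
gripper_width: 0.123
grasp_force: 58.5
```

Request:
play_rows:
  series:
    - [[0.0008,0,-0.0018,0,0,0,0],[0,0,0,0,0,0,0],[0,0,0,0,0,0,0]]

```text
time: 10.5
tool_pos: [0.603, 0.216, 0.1943]
tool_rot: [0.138, 0.658, 0.724, 0.152]
contact_force: [0.9, -0.3, -1.2]
gripper_width: 0.125
grasp_force: 58.6
```

Request:
play_rows:
  series:
    - [[0.0008,0,-0.0018,0,0,0,0],[0,0,0,0,0,0,0],[0,0,0,0,0,0,0]]

```text
time: 10.8
tool_pos: [0.6041, 0.2161, 0.1931]
tool_rot: [0.138, 0.658, 0.724, 0.152]
contact_force: [-0.2, -0.7, 0.5]
gripper_width: 0.124
grasp_force: 62.0
```

Request:
play_rows:
  series:
    - [[0.0008,0,-0.0018,0,0,0,0],[0,0,0,0,0,0,0],[0,0,0,0,0,0,0]]

```text
time: 11.1
tool_pos: [0.6052, 0.2162, 0.192]
tool_rot: [0.139, 0.658, 0.724, 0.153]
contact_force: [-1.4, -0.8, 4.1]
gripper_width: 0.126
grasp_force: 68.6
```

```bash
python3 -c "
from plant import manip; s=manip.state(); print(s['tool_pos'],s['contact_force'],s['ft_torque'])"
```

```text
[0.60520685 0.21616943 0.19204585] [-1.3511132  -0.81277636  4.14828818] [-0.01925112  0.38992333  0.00575533]
```

Request:
play_rows:
  series:
    - [[0.0008,0,-0.0018,0,0,0,0],[0,0,0,0,0,0,0],[0,0,0,0,0,0,0]]

```text
time: 11.4
tool_pos: [0.6062, 0.2163, 0.1911]
tool_rot: [0.139, 0.658, 0.724, 0.153]
contact_force: [-0.6, -0.0, 7.7]
gripper_width: 0.121
grasp_force: 74.7
```

Request:
play_rows:
  series:
    - [[0.0006,0,-0.0014,0,0,0,0],[0,0,0,0,0,0,0],[0,0,0,0,0,0,0]]

```text
time: 11.7
tool_pos: [0.6069, 0.2163, 0.1903]
tool_rot: [0.139, 0.658, 0.724, 0.153]
contact_force: [-2.2, -0.8, 9.8]
gripper_width: 0.127
grasp_force: 79.4
```

```bash
python3 - <<'E'
from tgt import *
R,p,Rd=target(off=0); d=delta(R,p); s=d[2]; print("remaining seat mm",(Rd.T@d[0]).round(1),d[1].round(2),"F seat",(Rd.T@s['contact_force']).round(1),(Rd.T@s['ft_torque']).round(3),s["grasp_force"])
f={n:manip.grab_frame(n) for n in("wrist","side","scene")}; pickle.dump(f,open("f5.pkl","wb"))
ts=np.array([.5785,.213,.0818]); piv=np.array([.068,0,.05]); O=RIM
def tr(q):
    Rr=Ro.from_euler('ZY',[q[4],-q[3]]).as_matrix(); return ((O-piv)@Rr.T+piv+q[:3])@Rd.T+ts
for V in ((f["side"],f["scene"]),(f["scene"],)):
    o=fit(tr,np.array([.0018,-.001,.053,.03,0]),V,np.array([.005,.005,.004,.02,.012]),.004)
    print(o[0].round(4),np.degrees(o[0][3:]),o[1:])
E
```

```text
remaining seat mm [-2.8 -0.6 -0.4] [ 0.    0.21 -0.12] F seat [ 1.9 -0.6  9.9] [0.061 1.033 0.053] 79.38497607596219
[ 0.0044 -0.0023  0.0511  0.0097  0.0053] [0.55551405 0.30113255] (np.float64(0.35396768270625184), array([0.46552736, 0.46064454], dtype=float32), array([0.790625, 0.921875]))
[ 0.0014 -0.0023  0.0507  0.0098  0.0006] [0.56427527 0.03377888] (np.float64(0.21668579269876542), array([0.4642578], dtype=float32), array([0.921875]))
```

Request:
play_rows:
  series:
    - [[-0.001,0,-0.0006,0,0,0,0],[-0.001,0,-0.0009,0,0,0,0],[0,0,0,0,0,0,0],[0,0,0,0,0,0,0]]

```text
time: 12.25
tool_pos: [0.6064, 0.2163, 0.1908]
tool_rot: [0.141, 0.658, 0.724, 0.155]
contact_force: [-0.9, -0.4, 12.8]
gripper_width: 0.126
grasp_force: 79.4
```

```bash
python3 - <<'E'
from tgt import *
R,p,Rd=target(off=0); d=delta(R,p); s=d[2]; print("remaining seat mm",(Rd.T@d[0]).round(1),"F seat",(Rd.T@s['contact_force']).round(1),(Rd.T@s['ft_torque']).round(3),s["grasp_force"])
E
```

```text
remaining seat mm [-2.6 -0.6 -1. ] F seat [ 4.3 -0.3 12.1] [-0.135  0.541  0.036] 79.43966154009104
```

Request:
play_rows:
  series:
    - [[0,0,0,0,0,0,0.15],[0,0,0,0,0,0,0.2],[0,0,0,0,0,0,0.3],[0,0,0,0,0,0,0.4],[0,0,0,0,0,0,0.5],[0,0,0,0,0,0,0.5],[0,0,0,0,0,0,0.5]]

```text
time: 12.95
tool_pos: [0.6038, 0.216, 0.1858]
tool_rot: [0.138, 0.658, 0.724, 0.152]
contact_force: [-0.0, 2.0, -0.4]
gripper_width: 0.501
grasp_force: 0.0
```

```bash
python3 - <<'E'
from tgt import *
R,p,Rd=target(off=0); d=delta(R,p); s=d[2]; print("remaining seat mm",(Rd.T@d[0]).round(1),"F seat",(Rd.T@s['contact_force']).round(1),s["grasp_force"])
f={n:manip.grab_frame(n) for n in("side","scene")}; pickle.dump(f,open("f6.pkl","wb"))
ts=np.array([.5785,.213,.0818]); piv=np.array([.068,0,.05]); O=RIM
def tr(q):
    Rr=Ro.from_euler('ZY',[q[4],-q[3]]).as_matrix(); return ((O-piv)@Rr.T+piv+q[:3])@Rd.T+ts
for V in ((f["side"],f["scene"]),(f["scene"],)):
    o=fit(tr,np.array([.0018,-.001,.051,.0,0]),V,np.array([.005,.005,.004,.02,.012]),.004)
    print(o[0].round(4),np.degrees(o[0][3:]),o[1:])
E
```

```text
remaining seat mm [ 1.8 -0.6  2.5] F seat [-0.   2.  -0.4] 0.0
[ 0.0033 -0.0025  0.0506  0.0031  0.0038] [0.17821008 0.21706985] (np.float64(0.39188259656633934), array([0.43847656, 0.46845704], dtype=float32), array([0.796875, 0.884375]))
[-0.001  -0.0029  0.0491 -0.0017 -0.0011] [-0.09485638 -0.06578533] (np.float64(0.2510661853928422), array([0.47163087], dtype=float32), array([0.890625]))
```

Request:
play_rows:
  series:
    - [[-0.004,0,0.0092,0,0,0,0.6],[-0.008,-0.001,0.0183,0,0,0,0.6],[-0.012,-0.001,0.0275,0,0,0,0.6],[-0.012,-0.001,0.0275,0,0,0,0.3],[0,0,0,0,0,0,0],[0,0,0,0,0,0,0]]

```text
time: 13.65
tool_pos: [0.5682, 0.2132, 0.2703]
tool_rot: [0.139, 0.658, 0.724, 0.153]
contact_force: [-0.2, 0.0, -1.0]
gripper_width: 0.094
grasp_force: 0.0
```

```bash
python3 - <<'E'
from tgt import *
R,p,Rd=target(); ts=np.array([.5785,.213,.0818])
P=[ts+Rd@np.array(a) for a in ((-.045,.0975,.11),(.068,-.060,.11))]
n=Rd[:,2]
d=delta(R,P[0]+.03*n); print("near +30",d[0].round(1),d[1].round(2),d[2]["joint_pos"].round(2),"P",P[0].round(4))
print("near->far",((P[1]-P[0])*1e3).round(1),P[1].round(4))
E
```

```text
near +30 [-96.   87.6 -78.4] [ 0.01  0.2  -0.14] [ 0.27 -0.27  1.88 -0.08  1.12  0.19] P [0.4842 0.3019 0.1644]
near->far [ 118.  -147.    45.4] [0.6022 0.155  0.2099]
```

Request:
play_rows:
  series:
    - [[-0.016,0.0146,-0.013,0,0,0,0],[-0.016,0.0146,-0.013,0,0,0,0],[-0.016,0.0146,-0.013,0,0,0,0],[-0.016,0.0146,-0.013,0,0,0,0],[-0.016,0.0146,-0.013,0,0,0,0],[-0.016,0.0146,-0.013,0,0,0,0],[0,0,0,0,0,0,0],[0.008,0.001,-0.0183,0,0,0,0],[0,0,0,0,0,0,0],[0,0,0,0,0,0,0]]

```text
time: 14.65
tool_pos: [0.48, 0.3009, 0.1716]
tool_rot: [0.138, 0.659, 0.724, 0.151]
contact_force: [-0.6, 0.1, 0.1]
gripper_width: 0.0
grasp_force: 0.0
```

```bash
python3 - <<'E'
from tgt import *
R,p,Rd=target(); ts=np.array([.5785,.213,.0818]); P=ts+Rd@np.array((-.045,.0975,.11))
d=delta(R,P); print((Rd.T@d[0]).round(1),d[1].round(2),d[2]["contact_force"],d[2]["gripper_width"])
f=manip.grab_frame("wrist"); g=manip.grab_frame("side"); cv2.imwrite("pics/n7.png",np.hstack([f["frame"][:, 80:480],cv2.resize(g["frame"][60:260,190:390],(400,400))[:, :].copy() if 0 else g["frame"][:, 100:500]]))
E
```

```text
[ 1.   0.7 -8.3] [ 0.11 -0.04 -0.08] [-0.58086924  0.11164244  0.12142092] 0.00031523352148488755
```

View pics/n7.png

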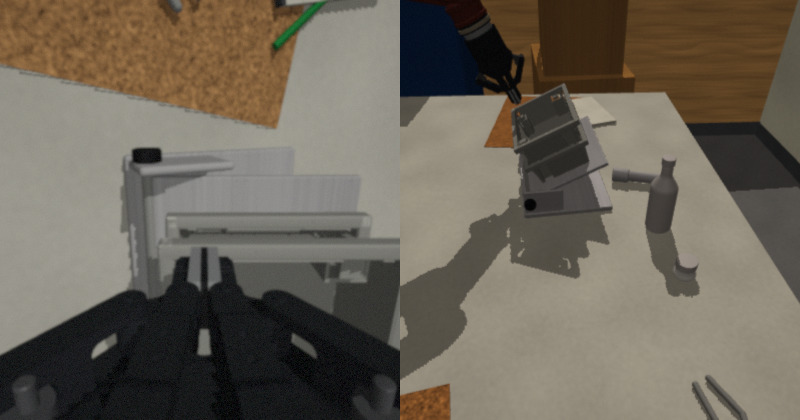

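The trays are stacked and parallel, and the closed fingertip sits over the short rim at about (205,250) in the wrist half. Now the near press.

Request:
play_rows:
  series:
    - [[0.001,0,-0.0018,0,0,0,0],[0.001,0,-0.0018,0,0,0,0],[0.001,0,-0.0018,0,0,0,0],[0,0,0,0,0,0,0],[0,0,0,0,0,0,0]]

```text
time: 15.25
tool_pos: [0.4829, 0.3016, 0.1668]
tool_rot: [0.138, 0.658, 0.724, 0.152]
contact_force: [-0.2, 0.0, -0.3]
gripper_width: 0.001
grasp_force: 0.0
```

Request:
play_rows:
  series:
    - [[0.0004,0,-0.0009,0,0,0,0],[0,0,0,0,0,0,0]]

```text
time: 15.45
tool_pos: [0.4833, 0.3016, 0.1659]
tool_rot: [0.138, 0.658, 0.724, 0.152]
contact_force: [0.1, -0.3, 0.4]
gripper_width: -0.001
grasp_force: 0.0
```

Request:
play_rows:
  series:
    - [[0.0004,0,-0.0009,0,0,0,0],[0,0,0,0,0,0,0]]

```text
time: 15.65
tool_pos: [0.4837, 0.3016, 0.1649]
tool_rot: [0.138, 0.658, 0.724, 0.152]
contact_force: [0.3, -0.7, -0.0]
gripper_width: -0.003
grasp_force: 0.0
```

Request:
play_rows:
  series:
    - [[0.0004,0,-0.0009,0,0,0,0],[0,0,0,0,0,0,0]]

```text
time: 15.85
tool_pos: [0.4841, 0.3018, 0.1647]
tool_rot: [0.138, 0.658, 0.724, 0.152]
contact_force: [-4.1, -0.5, 4.6]
gripper_width: -0.004
grasp_force: 2.6
```

Request:
play_rows:
  series:
    - [[0.0003,0,-0.0007,0,0,0,0],[0,0,0,0,0,0,0]]

```text
time: 16.05
tool_pos: [0.4842, 0.3023, 0.1646]
tool_rot: [0.138, 0.658, 0.724, 0.152]
contact_force: [-6.9, 0.3, 7.9]
gripper_width: 0.002
grasp_force: 4.8
```

Request:
play_rows:
  series:
    - [[-0.0003,0,0.0007,0,0,0,0],[0,0,0,0,0,0,0],[0,0,0,0,0,0,0],[0,0,0,0,0,0,0]]

```text
time: 16.45
tool_pos: [0.4841, 0.3019, 0.1647]
tool_rot: [0.138, 0.658, 0.724, 0.152]
contact_force: [-5.5, -0.7, 5.1]
gripper_width: -0.003
grasp_force: 3.6
```

Request:
play_rows:
  series:
    - [[0,0,0,0,0,0,0],[0,0,0,0,0,0,0],[0,0,0,0,0,0,0]]

```text
time: 16.75
tool_pos: [0.4841, 0.3019, 0.1647]
tool_rot: [0.138, 0.658, 0.724, 0.152]
contact_force: [-5.4, -0.9, 5.8]
gripper_width: -0.003
grasp_force: 3.6
```

Request:
play_rows:
  series:
    - [[-0.002,0,0.0046,0,0,0,0],[-0.004,0,0.0092,0,0,0,0],[-0.008,-0.001,0.0183,0,0,0,0],[0,0,0,0,0,0,0]]

```text
time: 17.15
tool_pos: [0.4712, 0.3014, 0.1999]
tool_rot: [0.139, 0.658, 0.724, 0.155]
contact_force: [0.1, -0.1, 0.4]
gripper_width: -0.0
grasp_force: 0.0
```

```bash
python3 - <<'E'
from tgt import *
R,p,Rd=target(); ts=np.array([.5785,.213,.0818]); P=ts+Rd@np.array((.068,-.0610,.11))
d=delta(R,P+.03*Rd[:,2]); print(d[0].round(1),d[1].round(2))
f={n:manip.grab_frame(n) for n in("side","scene")}; piv=np.array([.068,0,.05])
def tr(q):
    Rr=Ro.from_euler('ZY',[q[4],-q[3]]).as_matrix(); return ((RIM-piv)@Rr.T+piv+q[:3])@Rd.T+ts
o=fit(tr,np.array([.0018,-.001,.05,.0,0]),(f["side"],f["scene"]),np.array([.005,.005,.004,.02,.012]),.004)
print(o[0].round(4),o[1:])
E
```

```text
[ 119.  -148.6   37.4] [-0.1   0.36 -0.15]
[ 0.0034 -0.0012  0.0506  0.0011  0.0021] (np.float64(0.1623186910064553), array([0.29667968, 0.34887695], dtype=float32), array([0.903125, 0.9625  ]))
```

Request:
play_rows:
  series:
    - [[0.015,-0.0186,0.0047,0,0,0,0],[0.015,-0.0186,0.0047,0,0,0,0],[0.015,-0.0186,0.0047,0,0,0,0],[0.015,-0.0186,0.0047,0,0,0,0],[0.015,-0.0186,0.0047,0,0,0,0],[0.015,-0.0186,0.0047,0,0,0,0],[0.015,-0.0186,0.0047,0,0,0,0],[0.015,-0.0186,0.0047,0,0,0,0],[0,0,0,0,0,0,0],[0,0,0,0,0,0,0]]

```text
time: 18.25
tool_pos: [0.5899, 0.1514, 0.2326]
tool_rot: [0.138, 0.659, 0.724, 0.151]
contact_force: [-0.5, 0.5, -0.6]
gripper_width: 0.002
grasp_force: 0.0
```

Request:
play_rows:
  series:
    - [[0.004,0,-0.0092,0,0,0,0],[0.004,0.001,-0.0092,0,0,0,0],[0.0012,0,-0.0028,0,0,0,0],[0,0,0,0,0,0,0],[0,0,0,0,0,0,0]]

```text
time: 18.75
tool_pos: [0.5992, 0.1531, 0.2124]
tool_rot: [0.138, 0.658, 0.724, 0.152]
contact_force: [-0.3, 0.8, 0.7]
gripper_width: -0.002
grasp_force: 0.0
```

```bash
python3 - <<'E'
from tgt import *
R,p,Rd=target(); ts=np.array([.5785,.213,.0818]); P=ts+Rd@np.array((.069,-.0610,.11))
d=delta(R,P); print((Rd.T@d[0]).round(1),d[1].round(2),d[2]["contact_force"])
E
```

```text
[ 2.8  0.6 -3.6] [ 0.06  0.03 -0.15] [-0.27477016  0.79413176  0.74943949]
```

Request:
play_rows:
  series:
    - [[0.0023,0,0.001,0,0,0,0],[0.0008,0,-0.0018,0,0,0,0],[0,0,0,0,0,0,0]]

```text
time: 19.05
tool_pos: [0.6026, 0.1528, 0.212]
tool_rot: [0.138, 0.658, 0.724, 0.152]
contact_force: [-0.1, -0.2, 0.0]
gripper_width: -0.005
grasp_force: 0.0
```

Request:
play_rows:
  series:
    - [[0.0004,0,-0.0009,0,0,0,0],[0,0,0,0,0,0,0]]

```text
time: 19.25
tool_pos: [0.6028, 0.1527, 0.2108]
tool_rot: [0.138, 0.658, 0.724, 0.152]
contact_force: [0.6, -0.1, 0.3]
gripper_width: -0.001
grasp_force: 0.0
```

Request:
play_rows:
  series:
    - [[0.0003,0,-0.0006,0,0,0,0],[0,0,0,0,0,0,0]]

```text
time: 19.45
tool_pos: [0.6032, 0.1528, 0.2105]
tool_rot: [0.138, 0.658, 0.724, 0.152]
contact_force: [-0.1, 0.3, 0.8]
gripper_width: 0.002
grasp_force: 0.3
```

Request:
play_rows:
  series:
    - [[0.0003,0,-0.0006,0,0,0,0],[0,0,0,0,0,0,0]]

```text
time: 19.65
tool_pos: [0.6037, 0.1528, 0.2106]
tool_rot: [0.139, 0.658, 0.724, 0.152]
contact_force: [-1.8, -0.9, 3.3]
gripper_width: 0.002
grasp_force: 2.1
```

Request:
play_rows:
  series:
    - [[0.0001,0,-0.0003,0,0,0,0],[0,0,0,0,0,0,0]]

```text
time: 19.85
tool_pos: [0.6041, 0.1528, 0.2106]
tool_rot: [0.139, 0.658, 0.724, 0.152]
contact_force: [-3.4, -0.0, 5.4]
gripper_width: 0.002
grasp_force: 2.8
```

Request:
play_rows:
  series:
    - [[0,0,0.0002,0,0,0,0],[0,0,0,0,0,0,0],[0,0,0,0,0,0,0],[0,0,0,0,0,0,0],[0,0,0,0,0,0,0],[0,0,0,0,0,0,0]]

```text
time: 20.45
tool_pos: [0.604, 0.1528, 0.2106]
tool_rot: [0.139, 0.658, 0.724, 0.152]
contact_force: [-1.5, -0.1, 5.1]
gripper_width: 0.001
grasp_force: 3.1
```

Request:
play_rows:
  series:
    - [[-0.002,0,0.0046,0,0,0,0],[-0.004,0,0.0092,0,0,0,0],[-0.01,-0.001,0.0229,0,0,0,0],[-0.01,-0.001,0.0229,0,0,0,0],[0,0,0.03,0,0,0,0],[0,0,0,0,0,0,0],[0,0,0,0,0,0,0]]

```text
time: 21.15
tool_pos: [0.5776, 0.1509, 0.3003]
tool_rot: [0.139, 0.658, 0.724, 0.152]
contact_force: [0.0, -0.1, -0.9]
gripper_width: 0.002
grasp_force: 0.0
```

```bash
python3 - <<'E'
from tgt import *
R,p,Rd=target(); ts=np.array([.5785,.213,.0818])
f={n:manip.grab_frame(n) for n in("side","scene")}; piv=np.array([.068,0,.05])
def tr(q):
    Rr=Ro.from_euler('ZY',[q[4],-q[3]]).as_matrix(); return ((RIM-piv)@Rr.T+piv+q[:3])@Rd.T+ts
o=fit(tr,np.array([.0018,-.001,.05,.0,0]),(f["side"],f["scene"]),np.array([.005,.005,.004,.02,.012]),.004)
print(o[0].round(4),o[1:],manip.state()["contact_force"],manip.state()["time"])
f0=pickle.load(open("f0.pkl","rb"))
for n,(x,y,w,h) in {"side":(310,150,100,130),"scene":(295,180,100,110)}.items():
    d=cv2.absdiff(f[n]["frame"],f0[n]["frame"])[y:y+h,x:x+w].max(2); print(n,(d>40).mean())
E
```

```text
[ 0.003  -0.0008  0.0507  0.0039  0.0023] (np.float64(0.11571612094460702), array([0.3125   , 0.3347168], dtype=float32), array([0.953125, 0.996875])) [-0.65069833  0.12349599  0.1522463 ] 21.25
side 0.0
scene 0.0
```

The tray is seated flat, did not move under either press, and the bottle, jar and torch are where they were. I'm handing in.

```bash
python3 -c "
from plant import manip; print(manip.job_done())"
```

```text
the job is handed in; nothing more can be done
None
```

The loose tray is stacked half-turned and level on the lower tray's lugs; it did not rock when pressed at the near-left corner (briefly about 10 N, then held near 7 N, above the suggested 6 N) and the far-right corner (about 5–6 N). The bottle, jar and torch were not moved, and the job is handed in; no verdict was returned.

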